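# Tighten and lock the battery hold-down

## Task

Tighten the hold-down of the battery pack: nothing shows whether its spindle has a right-hand or a left-hand thread, so try the T-handle, feel which way gives, and turn it that way fully home. Then take the fork tool from the mat and, with its two tines and not with the gripper, push the split clip along its guide onto the spindle's groove until it snaps fully home. Put the fork tool back down on the mat, let go, and leave everything else on the bench where it is.

Things in the scene. Friction and masses are not known exactly. Their poses are not given: they have to be found in the camera images.
- pack: battery pack, fixed: black tray 166 (x) x 156 (y) x 75 mm, five white cells, a steel bridge over the middle, 84 mm wide (x), from y = -100 to +70 mm, its top face at z = 120 mm. Origin: on the bench under the spindle's axis; z up. The clip slides along +y, from the -y side (the robot's right); there nothing over 20 mm high stands within 250 mm of the spindle
- thandle_mid (a point): middle of the black T-handle on top of the spindle, a bar 96 long x 22 wide x 22 mm high, its centre (this point) 179 mm above the bench on the spindle's axis. The point's y axis runs along the bar and turns with it; grip it over the middle from above. The spindle below it is 18 mm thick, and free all round down to z = 135 mm
- spindle (a joint): turn of spindle and T-handle, rad, positive anticlockwise seen from above. Starts backed off, near 0, the bar along the pack's y axis. One way it comes up hard within 0.15 rad; the other way it gives, with a drag of about 0.12 N m, and is fully home at its end stop, 1.2 rad on (+1.2 or -1.2). Which way differs from start to start and cannot be seen. It stays where it is left
- clip (a joint): travel of the split clip, m, to the pack's +y. The clip is a flat aluminium U, 44 mm wide (x), on the bridge between two low guide rails (inner faces at pack x = +-26 mm, tops at z = 128 mm, y from -96 to -16 mm), prongs towards the spindle. Starts at 0 to 0.006; near 0.022 its springy prongs meet the groove, pushing takes up to 15 N, then it snaps to its end stop, 0.036, and stays
- clip_back (a point): middle of the back face of the clip's upright flange (44 mm wide, z = 121 to 139 mm), where the tine ends push, one each side of a tab 12 mm wide that sticks out 16 mm backwards from the flange's foot (z 121 to 129 mm). 130 mm above the bench, at pack x = 0, y = -86 mm + the travel. Axes as the pack's; push towards +y
- fork_mid (a point): centre of the handle of the loose fork tool (about 160 g), half-way up. It lies flat along its x: wooden handle 100 x 22 mm, 28 mm high (50 mm either side of this point), then a steel fork whose two tine ends are 115 mm ahead (+x). 36 mm wide over the tines, each 8 mm wide, gap 20 mm, 30 mm deep, 12 mm high, underside level with the handle's, 14 mm below this point. z up
- mat_mid (a point): middle of the top face of the fixed black rubber mat, 260 (x) x 190 (y) x 3 mm, on the robot's left; the fork tool starts on it, near its -y half, and goes back anywhere on it
- wrench: ring/open-end wrench, steel, 180 mm, lying on the mat beyond the fork tool; bystander
- display: white hand-size monitor unit with a black face, 75 x 125 x 30 mm, lying on the bench at the right; bystander
- spare_cell: single white prismatic cell, 148 x 27 x 92 mm, standing on the bench behind the pack; bystander
- nut_jar: jar of 66 mm diameter, 85 mm high, at the right; bystander
- tape: ring of tape lying flat, 90 mm outside, 30 mm high; bystander
- links: copper link stack, 90 x 22 x 16 mm; bystander

How it is judged:
By the outcome, as a careful person would: the job done as asked, in the order asked, and still so for the second after the job is handed in, with the robot touching nothing.
It also fails if it takes over 64 s, if anything falls off the work surface, if the arm or the gripper's body presses on something with over 40 N, if the wrist force passes 120 N, or if a joint passes its speed limit or range.

## Robot

A 7-joint arm with a two-finger parallel gripper is mounted at the origin on the work surface. World frame = base frame: x ahead of the robot, y to its left, z up, the work surface at z = 0. Lengths are in m, angles in rad, forces in N, time in s.
With the tool pointing down it reaches from about 0.35 to 0.9 m from the base axis. Payload 8.1 kg.
Tool frame: the origin (TCP) lies midway between the tips of the shut fingers; the grasp point (between the pads) lies 19 mm behind it; z points along the fingers, y is the direction in which the jaws open and shut (so a half turn about z gives the same grasp; the last joint's range is limited). The gripper opens to 85 mm and grips with 20 to 120 N. Pads are 22 mm wide; open, the fingers measure 114 mm over their backs; the gripper's body (76 mm by 85 mm) begins 54 mm behind the grasp point. The pads swing forward as they close: fully open they stand 13 mm farther back than shut.
Start: joints at [-1.256, 0.434, 0.025, 1.573, -0.012, 1.134, -0.075], TCP at [0.254, 0.571, 0.197] pointing down, gripper open.
Joint ranges: [-2.62, 2.62], [-0.44, 2.09], [-1.27, 1.32], [0.08, 2.57], [-1.32, 4.46], [0.12, 2], [-2.74, 2.74]. Speed limits (rad/s): [2.22, 2.22, 3.01, 3.01, 3.14, 3.14, 3.14].

## Interface

Orientations are given as a rotation vector (axis times angle).
In Python, from cell import manip gives the robot as it stands.
- The arm moves only by the tool move_arm, never from a script. Its arguments are lists of equal length, an entry for each row: "travel": the shift along the world's x, y, z as a fraction of full scale, a list of three; "twist": the turn about the world's z as a fraction of full scale; "gripper": the gripper's target within -1 to 1 (shut at 1, half-way at 0, fully open at -1). A call has 1 to 8 rows; each row shifts and turns the pose as measured when the row begins; what a row does not reach is not made up. Full scale, the value 1, is 0.03 m for a shift and 5 degrees for a turn. A row lasts 1/12 s, in which the tool goes at most 41.7 mm and 7.16 degrees, less where a joint would pass 70% of its speed; a pose out of reach is approached as far as the arm can. A call with a number of a shift or a turn outside -1 to 1 is refused whole. A call with a gripper value outside its range is refused whole. The fingers move at their own pace and stop on an object; "grip_force" is the grip in N (left out, the last holds). Time passes only in rows, so rows that do not move let the fingers close. It gives the time, the measured TCP pose, the force and the opening at its end, in the units of the state.
- manip.get_obs(): the state, without advancing time (a new reading comes with each control period).
- manip.get_image(name): name is "scene" or "top" or "wrist"; returns the picture (420x560x3 uint8, red, green, blue); there is no depth.
- manip.get_calibration(name): a dict with "mtx" (3x3 intrinsics, pixels), "extrinsics" (4x4, takes a point from world to camera coordinates); the wrist camera has in their place "hand_eye" (4x4, takes a point from camera to tool coordinates, whose origin is the TCP and whose axes are the flange's). Camera axes: x right, y down, z forward; pixel columns grow to the right and rows downward; lengths in m; the calibration is good to about 2 mm. A picture is of the moment at which its call begins: read the wrist's pose just before it. get_calibration takes no time and is no camera call.
- manip.finish_job(): hands the job in, once; it reports no verdict.
The state is a dict: "time_s": time; "joint_positions": joint angles; "dq": joint speeds; "tau": joint torques, N m; "position": TCP position; "ee_rot": TCP orientation; "contact_force": force on the tool from outside, world axes, zero at the start; "ft_torque": the same for the moment, N m; "width": finger opening in m.
Only numpy, scipy, OpenCV 4.12 (cv2) and the standard library are available. Lean on these libraries where they do the work, as an engineer would, in place of code of your own. Each camera call takes 0.05 s, during which the arm holds its last target. There are 200 camera calls.

## Working session

There is one attempt and no reset: what is moved stays moved. The work goes in short steps, Python scripts to look and compute and a tool call to move; the robot and the scene stay as the last step left them, time stands still between calls to the robot, and variables do not carry over. Pictures are saved under pics/ and viewed, about 8 in all and at most 12, crops included, and the job is handed in when it is done.

Besides the shell and the picture viewer there is one more tool, called as name([rows], argument=value, ...), one row to a line, values as JSON. move_arm: Moves the arm, as the interface text tells. Shift numbers are shares of 0.03 m and turn numbers shares of 5 degrees, none past 1 either way. Its arguments: {"type":"object","properties":{"travel":{"type":"array","items":{"type":"array","items":{"type":"number","minimum":-1,"maximum":1}}},"twist":{"type":"array","items":{"type":"number","minimum":-1,"maximum":1}},"gripper":{"type":"array","items":{"type":"number"}},"grip_force":{"type":"number"}},"required":["travel","twist","gripper"]}

```bash
ls; mkdir -p pics
cat > h.py <<'E'
import numpy as np,cv2
from scipy.spatial.transform import Rotation as R
from cell import manip
def cam(n):
    c=manip.get_calibration(n)
    K=np.array(c["mtx"])
    if n=="wrist":
        o=manip.get_obs();T=np.eye(4);T[:3,:3]=R.from_rotvec(o["ee_rot"]).as_matrix();T[:3,3]=o["position"]
        E=np.linalg.inv(T@np.array(c["hand_eye"]))
    else: E=np.array(c["extrinsics"])
    return K,E
def snap(n,f):
    k=cam(n);im=manip.get_image(n);cv2.imwrite(f"pics/{f}.png",im[:,:,::-1]);return im,k
def ray(k,px,z):
    K,E=k;d=E[:3,:3].T@np.linalg.solve(K,[px[0],px[1],1]);c=-E[:3,:3].T@E[:3,3]
    return c+d*(z-c[2])/d[2]
def proj(k,p):
    K,E=k;q=K@(E[:3,:3]@np.array(p)+E[:3,3]);return q[:2]/q[2]
E
python3 - <<'E'
from h import *
for n in("top","scene","wrist"):
    im,k=snap(n,n+"0"); np.savez(f"pics/{n}0.npz",K=k[0],E=k[1]); print(n,-k[1][:3,:3].T@k[1][:3,3],k[1][2,:3])
print(manip.get_obs())
E
```

```text
pics
top [ 0.33334221 -0.02270019  1.49167901] [ 0.20108077 -0.00285218 -0.97957051]
scene [ 1.15293436 -0.88648322  0.73999139] [-0.47061331  0.7181329  -0.51264827]
wrist [0.18628883 0.60074834 0.37389491] [ 0.26257725 -0.11680125 -0.95781556]
{'time_s': 0.15, 'joint_positions': array([-1.25559847,  0.43507733,  0.02495297,  1.5738679 , -0.01159811,
        1.13401899, -0.07509849]), 'dq': array([ 0.0010259 , -0.00435239, -0.00057317, -0.0021594 , -0.00022073,
       -0.00084941,  0.00101528]), 'tau': array([ 8.49807875e-04, -6.70881701e+01,  1.02532681e+00, -3.16445053e+01,
        1.56378548e-02,  9.06621921e-03, -3.85880213e-06]), 'position': array([0.25345563, 0.57083622, 0.1962049 ]), 'ee_rot': array([-6.51553314e-01, -3.07313068e+00,  1.91228056e-03]), 'contact_force': array([ 1.05189659, -0.00274056, -0.54012553]), 'ft_torque': array([ 0.02838491,  0.01121297, -0.02958611]), 'width': 0.08510547865429338}
```

View pics/top0.png

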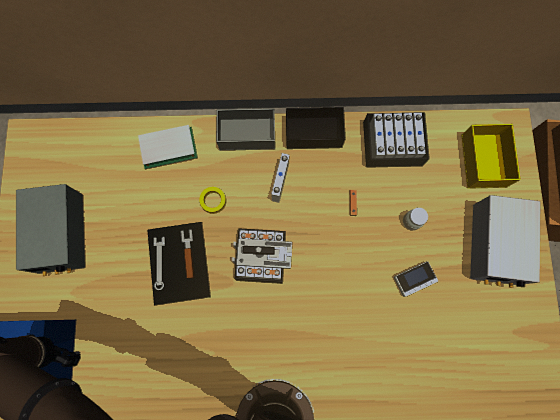

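View pics/scene0.png

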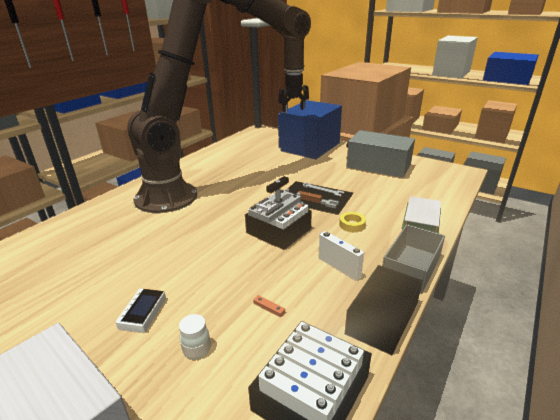

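The top view shows the pack at about (262,255), with the T-handle near (260,250). The clip is on its right and the fork is on the mat at about (188,252), tines pointing away from the robot. I'll enlarge this area.

Run:
```python
from h import *
im=cv2.imread("pics/top0.png")[215:310,140:305]
im2=cv2.resize(im,None,fx=4.8,fy=4.8,interpolation=cv2.INTER_CUBIC);cv2.imwrite("pics/crop1.png",im2)
d=np.load("pics/top0.npz");k=(d["K"],d["E"])
a=cv2.imread("pics/top0.png");hsv=cv2.cvtColor(a,cv2.COLOR_BGR2HSV)
# handle of fork: brown/orange within mat
m=((hsv[:,:,1]>120)&(hsv[:,:,2]>50)).astype(np.uint8);m[:, :172]=0;m[:,205:]=0;m[:228]=0;m[290:]=0
n,l,s,c=cv2.connectedComponentsWithStats(m)
for i in range(1,n):
    if s[i,4]>20:
        print(s[i],c[i],ray(k,c[i],0.031)); r=cv2.minAreaRect(np.argwhere(l==i)[:,::-1].astype(np.float32));print(r)
        b=cv2.boxPoints(r);print([ray(k,p,.031).round(3) for p in b])
print(ray(k,(260,250),.19),ray(k,(187,232),.015))
```

```text
[202 228   3  19  31] [203.5483871 235.       ] [0.59498468 0.22528358 0.031     ]
((203.0, 237.0), (18.0, 2.0), 90.0)
[array([0.619, 0.231, 0.031]), array([0.619, 0.224, 0.031]), array([0.558, 0.223, 0.031]), array([0.558, 0.23 , 0.031])]
[184 248   9  30 201] [188.13930348 262.87562189] [0.50202653 0.27517228 0.031     ]
((188.06930541992188, 262.6930847167969), (29.254093170166016, 6.9652605056762695), 84.2894058227539)
[array([0.551, 0.293, 0.031]), array([0.552, 0.27 , 0.031]), array([0.455, 0.258, 0.031]), array([0.453, 0.281, 0.031])]
[0.51770747 0.02962097 0.19      ] [0.60938531 0.28450517 0.015     ]
```

View pics/crop1.png

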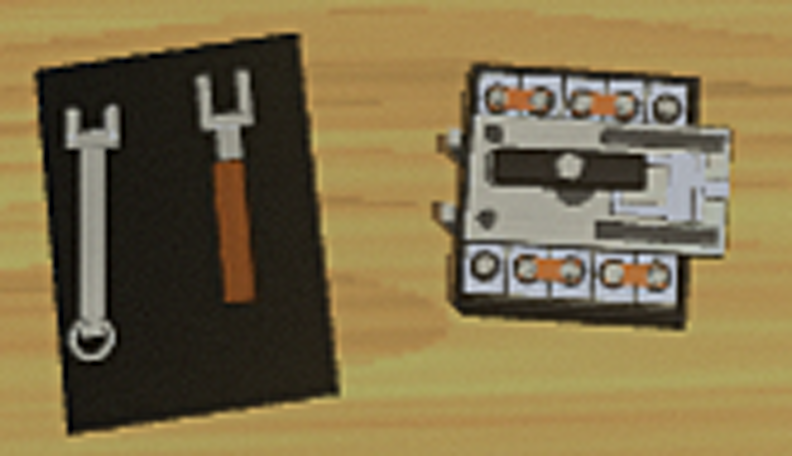

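Run:
```python
from h import *
d=np.load("pics/top0.npz");k=(d["K"],d["E"])
f=lambda x,y,z:ray(k,(140+(x+.5)/4.8-.5,215+(y+.5)/4.8-.5),z)
for a,b in(((478,113),(730,130)),((468,243),(722,256)),((492,165),(648,171))):
    z=.12 if a[0]!=492 else .19
    p,q=f(*a,z),f(*b,z);v=p-q;print(p,q,np.linalg.norm(v),np.degrees(np.arctan2(-v[0],v[1])))
print(f(570,165,.195))
print('fork tips',f(202,75,.015),f(242,70,.015))
```

```text
[0.56665415 0.09761965 0.12      ] [ 0.55195206 -0.06763838  0.12      ] 0.1659107191778746 -5.0839036485110345
[0.48127125 0.10432418 0.12      ] [ 0.46946451 -0.06026814  0.12      ] 0.16501524692245495 -4.102982650996398
[0.5218659  0.08287569 0.19      ] [ 0.51612771 -0.01383105  0.19      ] 0.0968768345788266 -3.3957225923582937
[0.52015186 0.03426536 0.195     ]
fork tips [0.6158968  0.30274589 0.015     ] [0.6189274  0.27441021 0.015     ]
```

move_arm([
  [0.44, -0.9, 0.4],
  [0.44, -0.9, 0.4],
  [0.44, -0.9, 0.4],
  [0.44, -0.9, 0.4],
  [0.44, -0.9, 0.4],
  [0.44, -0.9, 0.4],
  [0.44, -0.9, 0.4],
  [0.44, -0.9, 0.4],
], twist=[-0.7, -0.7, -0.7, -0.7, -0.7, -0.7, -0.7, -0.7], gripper=[-1, -1, -1, -1, -1, -1, -1, -1])

```text
time_s: 0.82
position: [0.3538, 0.3488, 0.2891]
ee_rot: [-1.383, -2.812, 0.014]
contact_force: [1.2, 0.8, -0.7]
width: 0.0853
```

move_arm([
  [0.5, -0.96, 0],
  [0.5, -0.96, 0],
  [0.5, -0.96, 0],
  [0.5, -0.96, 0],
  [0.5, -0.96, 0],
  [0.5, -0.96, 0],
  [0.5, -0.96, 0],
  [0.5, -0.96, 0],
], twist=[-0.77, -0.77, -0.77, -0.77, -0.77, -0.77, -0.77, -0.77], gripper=[-1, -1, -1, -1, -1, -1, -1, -1])

```text
time_s: 1.48
position: [0.4771, 0.1069, 0.2924]
ee_rot: [-2.109, -2.316, 0.001]
contact_force: [1.3, 0.8, 0.0]
width: 0.0853
```

move_arm([
  [0.5, -0.96, 0],
  [0.5, -0.96, 0],
  [0.5, -0.96, 0],
  [0.1, -0.2, 0],
  [0, 0, 0],
], twist=[-0.77, -0.77, -0.77, -0.1, 0], gripper=[-1, -1, -1, -1, -1])

```text
time_s: 1.9
position: [0.5276, 0.0014, 0.2923]
ee_rot: [-2.368, -2.055, 0.001]
contact_force: [0.6, 0.7, -0.2]
width: 0.0856
```

```bash
cat >> h.py <<'E'
def yaw():
    M=R.from_rotvec(manip.get_obs()["ee_rot"]).as_matrix();return np.degrees(np.arctan2(M[1,1],M[0,1])),M[:,2]
E
python3 - <<'E'
from h import *
im,k=snap("wrist","w1");np.savez("pics/w1.npz",K=k[0],E=k[1]);o=manip.get_obs();print(o["position"],yaw(),o["time_s"],o["joint_positions"])
for p in((.5195,.034,.19),(.511,-.052,.139)):print(proj(k,p))
E
```

```text
[0.52724998 0.00176451 0.29231874] (np.float64(-8.036561436263455), array([-0.00479035,  0.00435637, -0.99997904])) 1.95 [-0.5649022   0.21698162  0.57988294  1.68950062 -0.12809152  1.27686045
 -0.09823709]
[270.86086037 159.46098826]
[277.4918222  234.51977855]
```

View pics/w1.png

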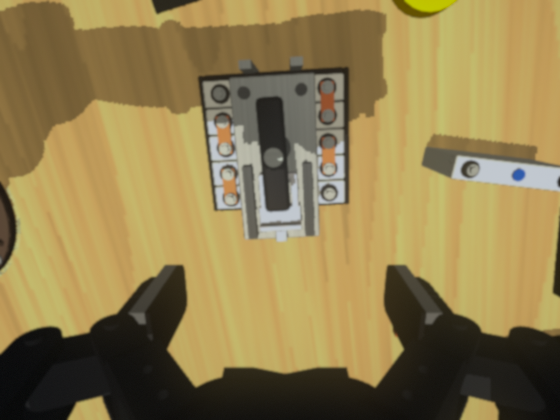

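Wrist view: the T-handle bar runs from (268,97) to (278,211), with its nut at (273,157). The rails are at (250,200) and (308,200) and the clip tab at (281,236). The projected estimates land within a few pixels.

Run:
```python
from h import *
d=np.load("pics/w1.npz");k=(d["K"],d["E"]);im=cv2.imread("pics/w1.png")
m=(im.max(2)<45).astype(np.uint8);m[:90]=0;m[218:]=0;m[:,:254]=0;m[:,294:]=0
n,l,s,c=cv2.connectedComponentsWithStats(m)
i=1+np.argmax(s[1:,4]);r=cv2.minAreaRect(np.argwhere(l==i)[:,::-1].astype(np.float32));print(s[i],r)
b=[ray(k,p,.19) for p in cv2.boxPoints(r)];print(np.round(b,4),np.mean(b,0))
print('nut',ray(k,(273,157),.195))
# bridge edges at z=.12 : left corner pts, right corner
for a,b in(((231,79),(247,238)),((314,76),(318,236))):
    p,q=ray(k,a,.12),ray(k,b,.12);v=p-q;print(p,q,np.linalg.norm(v),np.degrees(np.arctan2(-v[0],v[1])))
print('tab',ray(k,(281,240),.129))
cv2.imwrite("pics/w1c.png",cv2.resize(im[60:250,190:360],None,fx=3,fy=3,interpolation=cv2.INTER_CUBIC))
```

```text
[ 257   98   29   58 1212] ((270.9836120605469, 126.8196792602539), (58.66715621948242, 24.625722885131836), 84.80557250976562)
[[0.5152 0.0832 0.19  ]
 [0.5347 0.0822 0.19  ]
 [0.5324 0.036  0.19  ]
 [0.512  0.037  0.19  ]] [0.52357603 0.05959215 0.19      ]
nut [0.52186768 0.03643861 0.195     ]
[0.48826586 0.10725568 0.12      ] [ 0.47519978 -0.05856401  0.12      ] 0.1663336730854894 -4.505419668600042
[0.5686451  0.09860001 0.12      ] [ 0.55373067 -0.06713297  0.12      ] 0.1664027112763619 -5.142234644718872
tab [ 0.51302097 -0.06259131  0.129     ]
```

View pics/w1c.png

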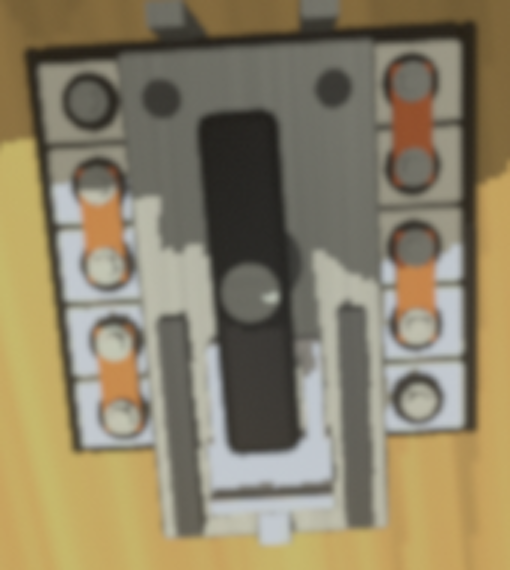

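move_arm([
  [-0.2, 1, 0],
  [0, 0.1, -0.5],
  [0, 0, -1],
  [0, 0, -1],
  [0, 0, -0.8],
  [0, 0, 0],
], twist=[0.68, 0, 0, 0, 0, 0], gripper=[-1, -1, -1, -1, -1, -1], grip_force=60)

```text
time_s: 2.45
position: [0.5184, 0.0461, 0.1911]
ee_rot: [-2.282, -2.146, -0.007]
contact_force: [-0.8, -0.1, -1.1]
width: 0.0856
```

```bash
python3 -c "
from h import *
o=manip.get_obs();print(o['position'],yaw(),o['time_s'])"
```

```text
[0.51842389 0.04605449 0.19111369] (np.float64(-3.504334539826693), array([-0.00282825,  0.00936314, -0.99995217])) 2.45
```

move_arm([
  [0.1, -0.35, -0.5],
  [0, 0, -0.5],
  [0, 0, 0],
], twist=[-0.2, 0, 0], gripper=[-1, -1, -1])

```text
time_s: 2.7
position: [0.5202, 0.0407, 0.1618]
ee_rot: [-2.289, -2.135, -0.008]
contact_force: [-1.4, 0.6, 0.4]
width: 0.0851
```

```bash
python3 -c "
from h import *
o=manip.get_obs();print(o['position'],yaw(),o['contact_force'],o['ft_torque'])"
```

```text
[0.52023861 0.04066402 0.16183403] (np.float64(-4.005980152462127), array([-0.00418839,  0.01169607, -0.99992283])) [-1.41785026  0.63794664  0.36358153] [ 0.04898744  0.05005075 -0.03125607]
```

Shift y a bit more, then close.

move_arm([
  [0.05, -0.25, -0.05],
  [0, 0, 0],
  [0, 0, 0],
  [0, 0, 0],
  [0, 0, 0],
  [0, 0, 0],
  [0, 0, 0],
], twist=[-0.1, 0, 0, 0, 0, 0, 0], gripper=[-1, 1, 1, 1, 1, 1, 1])

```text
time_s: 3.28
position: [0.5244, 0.0354, 0.1667]
ee_rot: [-2.296, -2.13, -0.019]
contact_force: [-0.2, 0.9, 0.0]
width: 0.0124
```

```bash
python3 -c "
from h import *
o=manip.get_obs();print(o['position'],yaw(),o['contact_force'],o['ft_torque'])"
```

```text
[0.52442431 0.03539684 0.16665164] (np.float64(-4.288880126053215), array([ 0.00240823,  0.01478316, -0.99988782])) [-0.24142373  0.85316501  0.04049148] [-0.01126018  0.02512984  0.00522476]
```

move_arm([
  [0, 0, 0],
  [0, 0, 0],
], twist=[0, 0], gripper=[1, 1])

```text
time_s: 3.45
position: [0.5246, 0.0355, 0.167]
ee_rot: [-2.296, -2.131, -0.019]
contact_force: [0.2, 0.7, 0.5]
width: -0.0
```

Run:
```python
from h import *
im,k=snap("wrist","w2");sc,_=snap("scene","s2")
o=manip.get_obs();print(o["position"],yaw(),o["width"],o["contact_force"],o["ft_torque"])
a=cv2.resize(im[150:420,80:480],(640,432))[:,:,::-1];b=cv2.resize(sc[130:260,220:360],(465,432),interpolation=cv2.INTER_CUBIC)[:,:,::-1]
cv2.imwrite("pics/c2.png",cv2.resize(np.hstack([a,b]),(800,313)))
```

```text
[0.52454135 0.03546971 0.16690986] (np.float64(-4.282083567519708), array([ 0.00278019,  0.01492192, -0.9998848 ])) 0.0005315246361901286 [-1.06920652 -0.99922143  0.66179974] [-0.01280882 -0.0025149  -0.0181855 ]
```

View pics/c2.png

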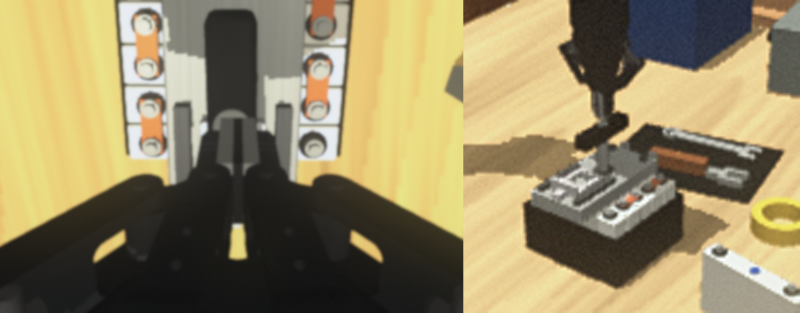

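The fingers have shut completely at about (285,253) and appear to be on top of the bar, not around it. I'll check the height geometry numerically.

Run:
```python
from h import *
k=cam("wrist");o=manip.get_obs();t=np.array(o["position"]);M=R.from_rotvec(o["ee_rot"]).as_matrix()
c=manip.get_calibration("wrist");print(np.round(c["hand_eye"],4),c["mtx"][0][0])
for d in(0,-.019,.02,-.04):print(d,proj(k,t+M@[0,0,d]))
for z in(.19,.195,.168):print(z,proj(k,(.5215,.035,z)))
print('bar far end',proj(k,(.5255-.011,.083,.19)),proj(k,(.5255+.011,.083,.19)))
ks=cam("scene");print('scene tcp',proj(ks,t),'bar mid',proj(ks,(.5215,.035,.179)), 'spindle foot',proj(ks,(.5215,.035,.12)))
print('gp',manip.get_obs()['joint_positions'])
im=cv2.imread("pics/w2.png");cv2.imwrite("pics/c3.png",np.hstack([cv2.resize(im[200:330,220:350],(400,400),interpolation=cv2.INTER_CUBIC),cv2.resize(cv2.imread("pics/s2.png")[150:230,255:335],(400,400),interpolation=cv2.INTER_CUBIC)]))
```

```text
[[ 4.000e-04 -9.582e-01 -2.861e-01  7.320e-02]
 [ 1.000e+00  2.000e-04  6.000e-04 -4.000e-04]
 [-5.000e-04 -2.861e-01  9.582e-01 -1.778e-01]
 [ 0.000e+00  0.000e+00  0.000e+00  1.000e+00]] 337.34001185749577
0 [285.53913585 240.98977633]
-0.019 [285.61685361 255.15283751]
0.02 [285.47185331 228.72840122]
-0.04 [285.72427426 274.72886778]
0.19 [279.73687749 259.24322729]
0.195 [279.60576012 263.55614446]
0.168 [280.2350735  242.85578724]
bar far end [256.55094468 165.25753286] [303.9269163  161.71994749]
scene tcp [277.99816396 187.77148615] bar mid [277.05528154 184.26399028] spindle foot [277.44828104 200.25437774]
gp [-0.55917698  0.3175423   0.51921718  1.88889384 -0.20536712  0.9808441
 -0.02172555]
```

View pics/c3.png

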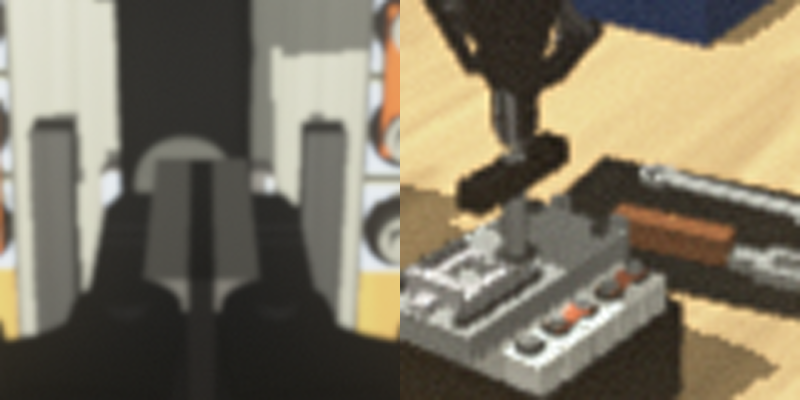

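Both views put the visible tips about 27 mm further back than the reported TCP, so the fingers shut on top of the bar. With the tips open, going lower to TCP z≈0.138 is safe under either reading. I'll rise, open, realign and go down while watching the force.

move_arm([
  [0, 0, 0.8],
  [0, 0, 0.2],
  [0, 0, 0],
  [0, 0, 0],
  [0, 0, 0],
  [0, 0, 0],
  [-0.1, 0, 0],
  [0, 0, 0],
], twist=[0, 0, 0, 0, 0, 0, 0, 0], gripper=[-1, -1, -1, -1, -1, -1, -1, -1])

```text
time_s: 4.22
position: [0.5197, 0.0354, 0.1952]
ee_rot: [-2.295, -2.129, -0.013]
contact_force: [-0.2, -0.1, -0.8]
width: 0.0852
```

Run:
```python
from h import *
im,k=snap("wrist","w3")
o=manip.get_obs();t=np.array(o["position"]);print(t,yaw(),o["width"],o["time_s"])
M=R.from_rotvec(o["ee_rot"]).as_matrix()
for z in(0,-.013,-.03,-.04,-.05):print(z,proj(k,t+M@[.011,.0425,z]),proj(k,t+M@[.011,-.0425,z]))
cv2.imwrite("pics/c4.png",im[100:420,40:520,::-1])
```

```text
[0.51989871 0.03542353 0.19525118] (np.float64(-4.276697569796096), array([-0.00115883,  0.01379326, -0.9999042 ])) 0.08539559757485773 4.2667
0 [362.16175486 222.53838647] [209.73268509 222.52600576]
-0.013 [367.64257019 230.77871325] [204.40425952 230.76702479]
-0.03 [376.10242497 243.49798289] [196.17936038 243.48777119]
-0.04 [381.93823558 252.27203996] [190.50544107 252.26313576]
-0.05 [388.57161605 262.24523183] [184.05589216 262.23810016]
```

View pics/c4.png

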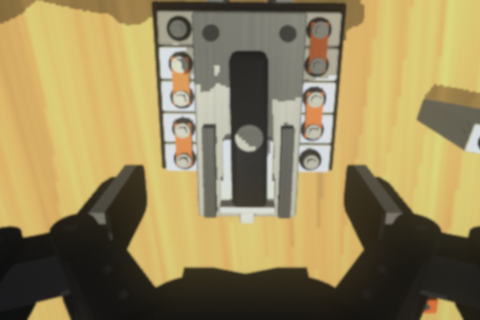

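The open tips appear at (186,265) and (386,267), which fits them sitting about 36 mm behind the reported TCP. So I'll use TCP z≈0.126 for the bar; that is still clear of everything under either reading.

move_arm([
  [0.03, 0, -0.7],
  [0, 0, -0.7],
  [0, 0, -0.6],
  [0, 0, -0.2],
  [0, 0, 0],
], twist=[0, 0, 0, 0, 0], gripper=[-1, -1, -1, -1, -1])

```text
time_s: 4.68
position: [0.5213, 0.0356, 0.1274]
ee_rot: [-2.295, -2.131, -0.017]
contact_force: [-0.3, -0.8, 0.9]
width: 0.0855
```

move_arm([
  [0, 0, 0],
  [0, 0, 0],
  [0, 0, 0],
  [0, 0, 0],
  [0, 0, 0],
  [0, 0, 0],
], twist=[0, 0, 0, 0, 0, 0], gripper=[1, 1, 1, 1, 1, 1])

```text
time_s: 5.18
position: [0.5221, 0.0358, 0.1307]
ee_rot: [-2.295, -2.131, -0.02]
contact_force: [-3.1, 1.2, -6.1]
width: 0.0208
```

```bash
python3 -c "
from h import *
o=manip.get_obs();print(o['position'],yaw(),o['width'],o['contact_force'],o['ft_torque'])"
```

```text
[0.52209467 0.03576244 0.13071694] (np.float64(-4.254699330423734), array([ 0.00271909,  0.01554552, -0.99987546])) 0.020834994961366066 [-3.08634487  1.23305504 -6.07521423] [0.03932872 0.64995551 0.0190891 ]
```

Gripped: the width is 21 mm. I'll try a small anticlockwise turn.

move_arm([
  [0, 0, 0],
  [0, 0, 0],
  [0, 0, 0],
  [0, 0, 0],
  [0, 0, 0],
], twist=[0, 0.6, 0.6, 0.6, 0], gripper=[1, 1, 1, 1, 1])

```text
time_s: 5.6
position: [0.522, 0.0358, 0.1307]
ee_rot: [-2.119, -2.305, -0.021]
contact_force: [0.8, 1.3, -2.9]
width: 0.0213
```

```bash
python3 -c "
from h import *
o=manip.get_obs();print(o['position'],yaw(),o['width'],o['contact_force'],o['ft_torque'])"
```

```text
[0.52204282 0.03575604 0.13071344] (np.float64(4.806084816546844), array([ 9.97060681e-04,  1.69403445e-02, -9.99856005e-01])) 0.021313988736974657 [ 0.81879986  1.25448218 -2.94511924] [ 0.26929601 -0.01934923 -1.39686377]
```

The moment rises to -1.4 N·m after 0.158 rad, so this is the hard stop. I'll turn clockwise.

move_arm([
  [0, 0, 0],
  [0, 0, 0],
  [0, 0, 0],
  [0, 0, 0],
  [0, 0, 0],
  [0, 0, 0],
  [0, 0, 0],
], twist=[-0.9, -0.9, -0.9, -0.9, -0.9, -0.9, 0], gripper=[1, 1, 1, 1, 1, 1, 1])

```text
time_s: 6.18
position: [0.5223, 0.036, 0.1307]
ee_rot: [-2.628, -1.71, -0.025]
contact_force: [0.5, -0.6, -2.6]
width: 0.021
```

```bash
python3 -c "
from h import *
o=manip.get_obs();print(o['position'],yaw(),o['width'],o['contact_force'],o['ft_torque'])"
```

```text
[0.52229678 0.03596076 0.13069143] (np.float64(-23.879500181344085), array([ 0.0099799 ,  0.01378925, -0.99985512])) 0.021009527124252733 [ 0.54393508 -0.57568243 -2.64947111] [-0.03218924  0.04644354 -0.13556157]
```

It gives with low drag, so the thread tightens clockwise. Continuing.

move_arm([
  [0, 0, 0],
  [0, 0, 0],
  [0, 0, 0],
  [0, 0, 0],
  [0, 0, 0],
  [0, 0, 0],
  [0, 0, 0],
  [0, 0, 0],
], twist=[-1, -1, -1, -1, -1, -1, -1, -1], gripper=[1, 1, 1, 1, 1, 1, 1, 1])

```text
time_s: 6.85
position: [0.5225, 0.0355, 0.1307]
ee_rot: [3.063, 0.692, 0.026]
contact_force: [0.5, -0.5, -4.3]
width: 0.0208
```

```bash
python3 -c "
from h import *
o=manip.get_obs();print(o['position'],yaw(),o['width'],o['contact_force'],o['ft_torque'])"
```

```text
[0.52246675 0.03553421 0.13069044] (np.float64(-64.5496510225136), array([ 0.01672101,  0.00191318, -0.99985836])) 0.020830106072397905 [ 0.50062851 -0.54000286 -4.27823036] [ 0.07367808 -0.00627541  0.16434508]
```

move_arm([
  [0, 0, 0],
  [0, 0, 0],
  [0, 0, 0],
  [0, 0, 0],
], twist=[-0.8, -0.6, -0.5, 0], gripper=[1, 1, 1, 1])

```text
time_s: 7.18
position: [0.5223, 0.0353, 0.1307]
ee_rot: [3.107, 0.431, 0.025]
contact_force: [-0.5, -1.3, -2.3]
width: 0.0203
```

```bash
python3 -c "
from h import *
o=manip.get_obs();print(o['position'],yaw(),o['width'],o['contact_force'],o['ft_torque'])"
```

```text
[0.52226683 0.0353068  0.13071901] (np.float64(-74.21998396621854), array([ 0.01628454, -0.00266679, -0.99986384])) 0.020319911744651017 [-0.45732459 -1.31831411 -2.30090968] [0.03136802 0.04856775 0.80044291]
```

move_arm([
  [0, 0, 0],
  [0, 0, 0],
  [0, 0, 0],
], twist=[-0.5, -0.4, -0.3], gripper=[1, 1, 1])

```text
time_s: 7.43
position: [0.5226, 0.0352, 0.1308]
ee_rot: [3.119, 0.293, 0.024]
contact_force: [-1.5, -3.7, -1.5]
width: 0.0208
```

```bash
python3 -c "
from h import *
o=manip.get_obs();print(o['position'],yaw(),o['width'],o['contact_force'],o['ft_torque'])"
```

```text
[0.52264257 0.03524665 0.13084201] (np.float64(-79.26664406291589), array([ 0.01617399, -0.00740367, -0.99984178])) 0.020771649898437366 [-1.45055298 -3.65003134 -1.53262591] [-0.36398588  0.12700359  3.57736201]
```

Moment 3.6 N·m against the end stop, so it is home. Release, lift and head over to the fork.

move_arm([
  [0, 0, 0],
  [0, 0, 0],
  [0, 0, 0],
  [0, 0, 0],
  [0, 0, 0],
  [0, 0, 0.7],
  [0, 0, 1],
  [0, 0, 1],
], twist=[0, 0, 0, 0, 0, 0, 0, 0], gripper=[-1, -1, -1, -1, -1, -1, -1, -1])

```text
time_s: 8.1
position: [0.5193, 0.0354, 0.2098]
ee_rot: [3.119, 0.293, 0.012]
contact_force: [1.0, -0.2, -0.3]
width: 0.0857
```

move_arm([
  [-0.1, 1, 0.8],
  [-0.1, 1, 0],
  [-0.1, 1, 0],
  [-0.1, 1, 0],
  [-0.1, 1, 0],
  [-0.1, 1, 0],
  [0, 0.8, 0],
  [0, 0, 0],
], twist=[-0.2, -0.2, -0.1, 0, 0, 0, 0, 0], gripper=[-1, -1, -1, -1, -1, -1, -1, -1])

```text
time_s: 8.77
position: [0.5029, 0.2454, 0.2442]
ee_rot: [3.134, 0.207, 0.031]
contact_force: [-0.4, 0.5, -0.8]
width: 0.0853
```

Run:
```python
from h import *
im,k=snap("wrist","w5");np.savez("pics/w5.npz",K=k[0],E=k[1]);o=manip.get_obs();print(o["position"],yaw(),o["time_s"],o["joint_positions"])
im=cv2.imread("pics/w5.png")
hsv=cv2.cvtColor(im,cv2.COLOR_BGR2HSV)
m=((hsv[:,:,1]>130)&(hsv[:,:,0]<14)&(hsv[:,:,2]>60)).astype(np.uint8)
n,l,s,c=cv2.connectedComponentsWithStats(m)
for i in range(1,n):
    if s[i,4]>300:
        r=cv2.minAreaRect(np.argwhere(l==i)[:,::-1].astype(np.float32));b=[ray(k,p,.031) for p in cv2.boxPoints(r)]
        print(s[i],r,np.round(b,4).tolist(),np.mean(b,0))
t,_=snap("top","t5")
cv2.imwrite("pics/c5.png",np.hstack([im[:400,:],cv2.resize(t[220:300,225:300,::-1],(240,256)).repeat(1,0) if 0 else cv2.copyMakeBorder(cv2.resize(t[220:300,225:300,::-1],(240,256),interpolation=cv2.INTER_CUBIC),0,144,0,0,0)]))
```

```text
[0.5031229  0.24292967 0.24426599] (np.float64(-82.55108032359824), array([ 1.99943660e-02, -2.44553454e-04, -9.99800063e-01])) 8.8167 [-1.22435042  0.35816633  0.92335522  1.73435811 -0.29956519  1.1818746
 -1.66237853]
```

View pics/c5.png

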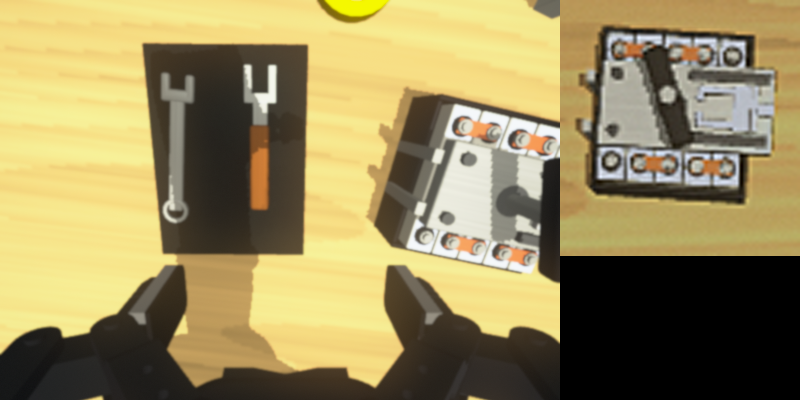

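The top crop shows the bar turned about 70° clockwise. In the wrist view the fork handle runs from (260,125) to (260,209), with tine ends at (249,66) and (272,66).

Run:
```python
from h import *
d=np.load("pics/w5.npz");k=(d["K"],d["E"]);im=cv2.imread("pics/w5.png")
b,g,r=[im[:,:,i].astype(int) for i in range(3)]
m=((r-b>60)&(r>80)).astype(np.uint8);m[:110]=0;m[225:]=0;m[:,:238]=0;m[:,285:]=0
n,l,s,c=cv2.connectedComponentsWithStats(m);i=1+np.argmax(s[1:,4])
rr=cv2.minAreaRect(np.argwhere(l==i)[:,::-1].astype(np.float32));q=[ray(k,p,.031) for p in cv2.boxPoints(rr)];print(s[i],rr,np.round(q,4).tolist(),np.mean(q,0))
p=np.mean([ray(k,(247,66),.015),ray(k,(273,66),.015)],0);print('tips',p)
h=np.mean(q,0);print('tip dist',p-h,np.degrees(np.arctan2(*(p-h)[1::-1])))
```

```text
[ 250  126   19   84 1537] ((259.0, 167.5), (17.999996185302734, 82.99998474121094), 0.0) [[0.4556, 0.2819, 0.031], [0.5527, 0.2921, 0.031], [0.5554, 0.2719, 0.031], [0.4584, 0.2603, 0.031]] [0.50552132 0.27654641 0.031     ]
tips [0.61880236 0.28926393 0.015     ]
tip dist [ 0.11328104  0.01271752 -0.016     ] 6.405502182837859
```

move_arm([
  [0, 0.6, -0.5],
  [0, 0.4, -1],
  [0, 0, -1],
  [0, 0, -1],
  [0, 0, -1],
  [0, 0, -1],
  [0, 0, -0.8],
  [0, 0, 0],
], twist=[-0.2, 0, 0, 0, 0, 0, 0, 0], gripper=[-1, -1, -1, -1, -1, -1, -1, -1])

```text
time_s: 9.53
position: [0.5091, 0.2576, 0.0531]
ee_rot: [3.137, 0.144, 0.046]
contact_force: [-1.9, -0.8, 0.0]
width: 0.0853
```

Run:
```python
from h import *
o=manip.get_obs();print(o['position'],yaw(),o['contact_force'])
im,k=snap("wrist","w6")
t=np.array(o["position"]);M=R.from_rotvec(o["ee_rot"]).as_matrix()
print('tip corners if -.05',proj(k,t+M@[.011,.0425,-.05]),'if -.013',proj(k,t+M@[.011,.0425,-.013]))
sc,_=snap("scene","s6");ks=cam("scene");print('scene tcp',proj(ks,t),'-.05',proj(ks,t+M@[0,0,-.05]))
a=cv2.resize(im,(560,420))[:,:,::-1];b=cv2.resize(sc[150:240,260:340],(240,270),interpolation=cv2.INTER_CUBIC)[:,:,::-1]
cv2.imwrite("pics/c6.png",np.hstack([a,cv2.copyMakeBorder(b,0,150,0,0,0)]))
```

```text
[0.50906925 0.25759876 0.05305953] (np.float64(-84.75908890595228), array([ 2.94161680e-02,  2.97992019e-04, -9.99567206e-01])) [-1.9439818  -0.7647308   0.00444775]
tip corners if -.05 [387.87347001 261.32007624] if -.013 [367.15926951 229.99999159]
scene tcp [307.45753778 190.63546686] -.05 [307.35959236 178.74262303]
```

View pics/c6.png

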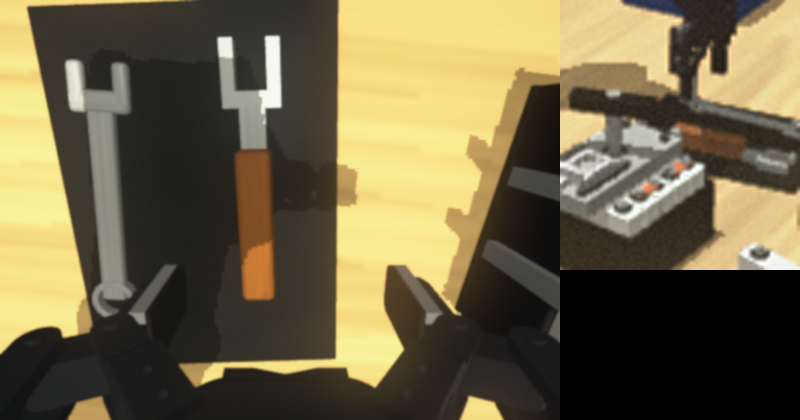

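Wrist view: the tips are at (178,267) and (387,267), which again matches the -50 mm offset. The handle is centred at x≈256 px, so I need about +18 mm in y; the wrench is clear. I'll centre and lower.

move_arm([
  [-0.1, 0.5, 0],
  [0, 0.2, -0.3],
  [0, 0, -0.5],
  [0, 0, 0],
], twist=[0.2, 0, 0, 0], gripper=[-1, -1, -1, -1])

```text
time_s: 9.97
position: [0.5132, 0.2837, 0.0389]
ee_rot: [-3.128, -0.171, -0.068]
contact_force: [-0.0, 0.4, -0.3]
width: 0.0854
```

```bash
python3 -c "
from h import *
o=manip.get_obs();print(o['position'],yaw(),o['width'],o['contact_force'],o['ft_torque'])"
```

```text
[0.51318823 0.28366876 0.03890337] (np.float64(-83.7272530855839), array([ 0.04259545,  0.0105825 , -0.99903635])) 0.08540410052614719 [-0.03458369  0.42000237 -0.33017317] [-0.02691746  0.09763399 -0.02500209]
```

```bash
python3 -c "
from h import *
o=manip.get_obs();print(o['joint_positions'],o['tau'],o['dq'])"
```

```text
[-1.10040514  0.61896595  0.7256076   1.92071242 -0.56929409  0.77029136
 -1.52315942] [  1.37444861 -61.73980236  14.12830442 -22.66562819  -0.37331142
  -1.05695553   0.29793846] [-0.03004404 -0.04552942  0.02824038 -0.05632799  0.02847496  0.04576227
 -0.03623376]
```

move_arm([
  [-0.2, -0.1, -0.3],
  [0, 0, 0],
], twist=[0, 0], gripper=[-1, -1])

```text
time_s: 10.13
position: [0.5083, 0.2831, 0.0316]
ee_rot: [-3.125, -0.175, -0.072]
contact_force: [0.0, 0.3, 0.2]
width: 0.0858
```

```bash
python3 -c "
from h import *
o=manip.get_obs();print(o['position'],yaw(),o['joint_positions'],o['contact_force'])"
```

```text
[0.50828019 0.2830607  0.03164709] (np.float64(-83.59539137776542), array([ 0.04520956,  0.01294424, -0.99889366])) [-1.09953454  0.62004912  0.71504288  1.94032962 -0.5801394   0.74516211
 -1.51331462] [0.03949817 0.33511701 0.23007376]
```

move_arm([
  [-0.1, -0.2, -0.7],
  [-0.1, 0, -0.5],
  [0, 0, 0],
], twist=[0, 0, 0], gripper=[-1, -1, -1])

```text
time_s: 10.38
position: [0.5054, 0.2806, -0.0009]
ee_rot: [-3.12, -0.178, -0.082]
contact_force: [-0.5, -0.1, -0.1]
width: 0.0853
```

```bash
python3 -c "
from h import *
o=manip.get_obs();print(o['position'],yaw(),o['contact_force'])"
```

```text
[ 0.5053525   0.28056432 -0.00089395] (np.float64(-83.45076938270573), array([ 0.05118047,  0.01804384, -0.9985264 ])) [-0.49357963 -0.0951818  -0.10620522]
```

move_arm([
  [0, -0.2, -0.5],
  [0, 0, 0],
], twist=[0, 0], gripper=[-1, -1])

```text
time_s: 10.55
position: [0.5069, 0.276, -0.0138]
ee_rot: [-3.118, -0.179, -0.085]
contact_force: [-1.1, -0.3, 0.0]
width: 0.0853
```

```bash
python3 -c "
from h import *
o=manip.get_obs();print(o['position'],yaw(),o['contact_force'])"
```

```text
[ 0.50694304  0.27604984 -0.01381554] (np.float64(-83.39038619759253), array([ 0.05324082,  0.0199719 , -0.99838196])) [-1.12106018 -0.31989742  0.02026125]
```

move_arm([
  [0, 0, -0.45],
  [0, 0, 0],
], twist=[0, 0], gripper=[-1, -1])

```text
time_s: 10.72
position: [0.5091, 0.2777, -0.0245]
ee_rot: [-3.116, -0.18, -0.089]
contact_force: [-0.0, 0.1, -0.6]
width: 0.0854
```

At TCP z=-0.025 there is still no contact, which confirms the fingers are shorter than stated. A few millimetres lower, then grip.

move_arm([
  [-0.1, -0.05, -0.2],
  [0, 0, 0],
  [0, 0, 0],
  [0, 0, 0],
  [0, 0, 0],
  [0, 0, 0],
  [0, 0, 0],
], twist=[0, 0, 0, 0, 0, 0, 0], gripper=[-1, 1, 1, 1, 1, 1, 1], grip_force=90)

```text
time_s: 11.3
position: [0.5093, 0.2788, -0.0248]
ee_rot: [-3.111, -0.18, -0.098]
contact_force: [0.1, -1.1, -0.9]
width: 0.0203
```

```bash
python3 -c "
from h import *
o=manip.get_obs();print(o['position'],yaw(),o['contact_force'],o['ft_torque'],o['width'])"
```

```text
[ 0.50929081  0.27880968 -0.02483024] (np.float64(-83.34778285260059), array([ 0.06106864,  0.0269674 , -0.9977692 ])) [ 0.11934646 -1.06982138 -0.86381407] [-0.12228018  0.13070941 -0.00686508] 0.020257589280329745
```

Gripped (20.3 mm). Lift, then carry it over the pack while turning the fork towards +y.

move_arm([
  [0, 0, 0.6],
  [0, 0, 1],
  [0, 0, 1],
  [0, 0, 1],
  [0, -0.6, 1],
  [0, -0.8, 1],
  [0, -0.9, 1],
  [0, -1, 0.9],
], twist=[0, 0, 0, 0.5, 1, 1, 1, 1], gripper=[1, 1, 1, 1, 1, 1, 1, 1])

```text
time_s: 11.97
position: [0.5001, 0.1805, 0.2012]
ee_rot: [-3.007, -0.821, -0.068]
contact_force: [1.1, 0.7, -1.7]
width: 0.0205
```

```bash
python3 -c "
from h import *
o=manip.get_obs();print(o['position'],yaw(),o['contact_force'],o['ft_torque'],o['width'])"
```

```text
[0.5001204  0.18048439 0.20116829] (np.float64(-59.439131948742414), array([ 0.03574408,  0.03403379, -0.99878129])) [ 1.11038431  0.69605274 -1.67134473] [-0.01944116  0.00476247  0.01051309] 0.020497499479789502
```

move_arm([
  [0.1, -0.7, 0.7],
  [0.1, -1, 0.5],
  [0, -1, 0.2],
  [0, -1, 0],
  [0, -1, 0],
  [0, -1, 0],
  [0, -1, 0],
  [0, -1, 0],
], twist=[0.9, 0.9, 0.9, 0.9, 0.9, 0.9, 0.9, 0.9], gripper=[1, 1, 1, 1, 1, 1, 1, 1])

```text
time_s: 12.63
position: [0.5051, -0.062, 0.2529]
ee_rot: [-2.562, -1.745, -0.069]
contact_force: [1.1, 0.7, -1.8]
width: 0.0198
```

```bash
python3 -c "
from h import *
o=manip.get_obs();print(o['position'],yaw(),o['contact_force'],o['ft_torque'],o['width'])"
```

```text
[ 0.50513455 -0.06204809  0.25290865] (np.float64(-21.479040756412786), array([ 0.01359609,  0.05924682, -0.99815077])) [ 1.13716709  0.6700388  -1.7838559 ] [-0.17121499  0.01621023  0.02155369] 0.01984900706741355
```

move_arm([
  [0, -1, 0],
  [0, -1, 0],
  [0, -1, 0],
  [0, -1, 0],
  [0, -1, 0],
  [0, -0.3, 0],
  [0, 0, 0],
], twist=[0.8, 0.8, 0.8, 0.7, 0.2, 0, 0], gripper=[1, 1, 1, 1, 1, 1, 1])

```text
time_s: 13.22
position: [0.4988, -0.2369, 0.2521]
ee_rot: [-2.269, -2.101, -0.053]
contact_force: [-0.3, 0.6, -1.5]
width: 0.0206
```

Run:
```python
from h import *
o=manip.get_obs();print(o['position'],yaw(),o['contact_force'],o['ft_torque'],o['width'])
im,k=snap("wrist","w7");np.savez("pics/w7.npz",K=k[0],E=k[1])
cv2.imwrite("pics/c7.png",im[:,:,::-1])
```

```text
[ 0.49881077 -0.23694869  0.25205823] (np.float64(-4.389019039645298), array([-0.00810225,  0.05916139, -0.99821555])) [-0.30763192  0.64274128 -1.54258069] [-0.0304206  -0.04083956  0.03319298] 0.02059814968178935
```

View pics/c7.png

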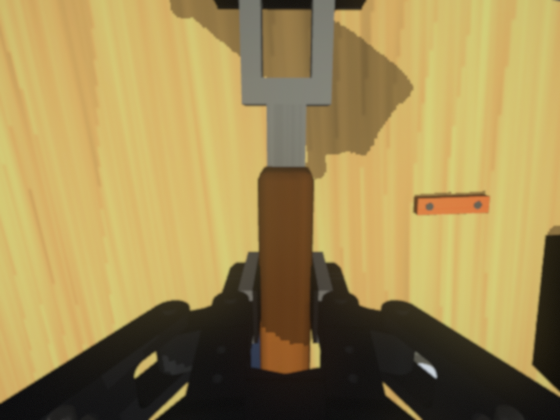

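The fork sits straight in the hand, with its centreline at column 286 and the handle front edge at row 167. I'll work out the fork pose and the offset to the clip.

Run:
```python
from h import *
o=manip.get_obs();t=np.array(o["position"]);d=np.load("pics/w7.npz");k=(d["K"],d["E"])
hf=ray(k,(286,167),t[2]+.056);print('handle front rel TCP',hf-t)
for px in((242,104),(331,104),(242,0),(333,0),(261,78),(311,78)):print(px,ray(k,px,t[2]+.042-.002)-t)
S=np.array([.5218,.0352]);th=np.radians(-4.7);u=np.array([-np.sin(th),np.cos(th)]);v=np.array([np.cos(th),np.sin(th)])
r=(t[:2]-S);print('TCP in pack x,y',r@v,r@u)
print('clip tab tip from w1 in pack: ',(np.array([.5130,-.0626])-S)@v,(np.array([.5130,-.0626])-S)@u)
```

```text
handle front rel TCP [0.00447455 0.04744067 0.056     ]
(242, 104) [-0.01159234  0.07228605  0.04      ]
(331, 104) [0.02414819 0.06952811 0.04      ]
(242, 0) [-0.0076249   0.10973771  0.04      ]
(333, 0) [0.02658574 0.10698748 0.04      ]
(261, 78) [-0.00303078  0.08153166  0.04      ]
(311, 78) [0.01671254 0.07999144 0.04      ]
TCP in pack x,y -0.0007345269474973715 -0.27241031145657435
clip tab tip from w1 in pack:  -0.0007568228599807506 -0.09819219530674834
```

The fork geometry is consistent: 35.7 mm over the tines, tine ends 0.111 m ahead of the TCP, lateral offset ≈0. Lowering to pushing height, still clear of the tab.

move_arm([
  [0, 0, -0.9],
  [0, 0, -1],
  [0, 0, -1],
  [0, 0, -1],
  [0, 0, -0.8],
  [0, 0, -0.2],
  [0, 0, 0],
], twist=[0, 0, 0, 0, 0, 0, 0], gripper=[1, 1, 1, 1, 1, 1, 1])

```text
time_s: 13.85
position: [0.5003, -0.2257, 0.1007]
ee_rot: [-2.26, -2.108, -0.061]
contact_force: [-0.9, 0.5, -1.3]
width: 0.0203
```

```bash
cat >> h.py <<'E'
def st():
    o=manip.get_obs();t=np.array(o["position"]);S=np.array([.5218,.0352]);th=np.radians(-4.7);u=np.array([-np.sin(th),np.cos(th)]);v=np.array([np.cos(th),np.sin(th)]);r=t[:2]-S
    print(t.round(4),"packxy",(r@v).round(4),(r@u).round(4),"yaw",yaw(),"F",o["contact_force"].round(1),"M",o["ft_torque"].round(2),"w",round(o["width"],4),o["time_s"])
E
python3 -c "
from h import *
st()"
```

```text
[ 0.5003 -0.2257  0.1007] packxy -0.0 -0.2618 yaw (np.float64(-3.983605371826481), array([-0.00556014,  0.0635079 , -0.99796585])) F [-0.9  0.5 -1.3] M [-0.15 -0.04  0.02] w 0.0203 13.85
```

move_arm([
  [0, 0.3, -0.25],
  [0.05, 0.5, 0],
  [0.05, 0.4, 0],
  [0, 0, 0],
], twist=[-0.15, 0, 0, 0], gripper=[1, 1, 1, 1])

```text
time_s: 14.18
position: [0.5058, -0.1853, 0.096]
ee_rot: [-2.277, -2.093, -0.066]
contact_force: [0.5, 0.1, -2.9]
width: 0.0202
```

Run:
```python
from h import *
st()
im,k=snap("wrist","w8");np.savez("pics/w8.npz",K=k[0],E=k[1])
# expected pixels: tab tip, flange, in pack
S=np.array([.5218,.0352]);th=np.radians(-4.7);Rm=np.array([[np.cos(th),-np.sin(th)],[np.sin(th),np.cos(th)]])
for n,p in dict(tabtip=(0,-.098,.129),tabL=(-.006,-.09,.129),tabR=(.006,-.09,.129),flL=(-.022,-.082,.139),flR=(.022,-.082,.139),edgeL=(-.042,-.1,.12),edgeR=(.042,-.1,.12),railL=(-.026,-.096,.128),railR=(.026,-.096,.128)).items():
    print(n,proj(k,[*(S+Rm@p[:2]),p[2]]).round(1))
```

```text
[ 0.5058 -0.1853  0.096 ] packxy 0.0022 -0.2211 yaw (np.float64(-4.814772589978857), array([-6.65388835e-04,  6.41021084e-02, -9.97943123e-01])) F [ 0.5  0.1 -2.9] M [-0.04 -0.02 -0.04] w 0.0202 14.1833
tabtip [279.3 -32.1]
tabL [263.6 -55.6]
tabR [294.8 -55.8]
flL [215.7 -96.9]
flR [341.2 -97.6]
edgeL [179.3 -16.2]
edgeR [380.6 -17.1]
railL [213.  -36.4]
railR [345.8 -37. ]
```

move_arm([
  [-0.08, 0.35, 0],
  [0, 0.1, 0],
  [0, 0, 0],
], twist=[0, 0, 0], gripper=[1, 1, 1])

```text
time_s: 14.48
position: [0.5054, -0.174, 0.099]
ee_rot: [-2.282, -2.097, -0.07]
contact_force: [-0.6, -0.4, -2.0]
width: 0.0205
```

```bash
python3 -c "
from h import *
st()"
```

```text
[ 0.5054 -0.174   0.099 ] packxy 0.0008 -0.2098 yaw (np.float64(-4.845293204296783), array([ 0.00508758,  0.06134748, -0.9981035 ])) F [-0.6 -0.4 -2. ] M [-0.14 -0.03  0.05] w 0.0205 14.4833
```

move_arm([
  [-0.02, 0.3, -0.1],
  [0, 0, 0],
], twist=[0, 0], gripper=[1, 1])

```text
time_s: 14.65
position: [0.5055, -0.1656, 0.0967]
ee_rot: [-2.285, -2.097, -0.072]
contact_force: [-0.5, 0.5, -2.5]
width: 0.0201
```

```bash
python3 -c "
from h import *
st()"
```

```text
[ 0.5055 -0.1656  0.0967] packxy 0.0002 -0.2015 yaw (np.float64(-4.922633332879719), array([ 0.00731088,  0.060618  , -0.99813426])) F [-0.5  0.5 -2.5] M [-0.1   0.01 -0.  ] w 0.0201 14.65
```

Tine ends are 8 mm past the tab tip with no force, so they straddle the tab. Pushing on.

move_arm([
  [0, 0.4, -0.03],
  [0, 0.3, 0],
  [0, 0, 0],
], twist=[0, 0, 0], gripper=[1, 1, 1])

```text
time_s: 14.9
position: [0.506, -0.1464, 0.0963]
ee_rot: [-2.29, -2.095, -0.072]
contact_force: [-0.1, -0.2, -2.5]
width: 0.0204
```

```bash
python3 -c "
from h import *
st()"
```

```text
[ 0.506  -0.1464  0.0963] packxy -0.0009 -0.1823 yaw (np.float64(-5.096851888760268), array([ 0.00931282,  0.05805423, -0.99826999])) F [-0.1 -0.2 -2.5] M [-0.09  0.03  0.02] w 0.0204 14.9
```

move_arm([
  [0.02, 0.4, -0.05],
  [0, 0.3, 0],
], twist=[0, 0], gripper=[1, 1])

```text
time_s: 15.07
position: [0.5073, -0.1319, 0.0958]
ee_rot: [-2.302, -2.096, -0.067]
contact_force: [-1.1, -15.8, 1.0]
width: 0.0203
```

```bash
python3 -c "
from h import *
st()"
```

```text
[ 0.5073 -0.1319  0.0958] packxy -0.0008 -0.1678 yaw (np.float64(-5.377008907581966), array([ 0.01296673,  0.04996581, -0.99866675])) F [ -1.1 -15.8   1. ] M [-3.07  0.45  0.24] w 0.0203 15.0667
```

Flange contact: 15.8 N with the tines at −57 mm, i.e. clip travel ≈0.029. That position would be impossible if they were pushing on the tab. Keep pushing.

move_arm([
  [0.03, 0.4, 0],
  [0.03, 0.4, 0],
], twist=[0, 0], gripper=[1, 1])

```text
time_s: 15.23
position: [0.5088, -0.1256, 0.0979]
ee_rot: [-2.327, -2.098, -0.05]
contact_force: [-12.0, -58.1, 8.1]
width: 0.0204
```

```bash
python3 -c "
from h import *
st()"
```

```text
[ 0.5088 -0.1256  0.0979] packxy 0.0003 -0.1613 yaw (np.float64(-5.9537532463668645), array([ 0.01835403,  0.02729124, -0.99945901])) F [-12.  -58.1   8.1] M [-12.06   2.96   1.15] w 0.0204 15.2333
```

58 N with the tines at −50 mm means the 0.036 end stop. Backing off.

move_arm([
  [0, -0.4, 0],
  [-0.05, -0.8, 0],
  [-0.08, -1, 0],
  [-0.08, -1, 0],
  [-0.08, -1, 0.3],
  [0, 0, 0.5],
  [0, 0, 0],
], twist=[0, 0, 0, 0, 0, 0, 0], gripper=[1, 1, 1, 1, 1, 1, 1])

```text
time_s: 15.82
position: [0.497, -0.2636, 0.123]
ee_rot: [-2.335, -2.098, -0.039]
contact_force: [-0.5, 0.5, -3.1]
width: 0.02
```

Run:
```python
from h import *
st()
a=cv2.imread("pics/t5.png");im,k=snap("top","t9");b=cv2.imread("pics/t9.png")
f=lambda q:cv2.resize(q[225:290,225:305],(400,325),interpolation=cv2.INTER_CUBIC)
w,kw=snap("wrist","w9")
cv2.imwrite("pics/c9.png",np.vstack([np.hstack([f(a),f(b)]),np.hstack([cv2.resize(w[:,:,::-1],(366,275)),np.zeros((275,434,3),np.uint8)])]))
S=np.array([.5218,.0352]);th=np.radians(-4.7);Rm=np.array([[np.cos(th),-np.sin(th)],[np.sin(th),np.cos(th)]])
for y in(-.086,-.050,-.1):
    p=proj(k,[*(S+Rm@[0,y]),.139]);print(y,(p-[225,225])*5)
```

```text
[ 0.497  -0.2636  0.123 ] packxy -0.0002 -0.2999 yaw (np.float64(-6.1336105267310055), array([ 0.01670589,  0.01835288, -0.999692  ])) F [-0.5  0.5 -3.1] M [-0.05  0.03  0.07] w 0.02 15.8167
-0.086 [308.19584923 138.63105481]
-0.05 [250.04711372 135.07428816]
-0.1 [330.82056932 140.01493442]
```

View pics/c9.png

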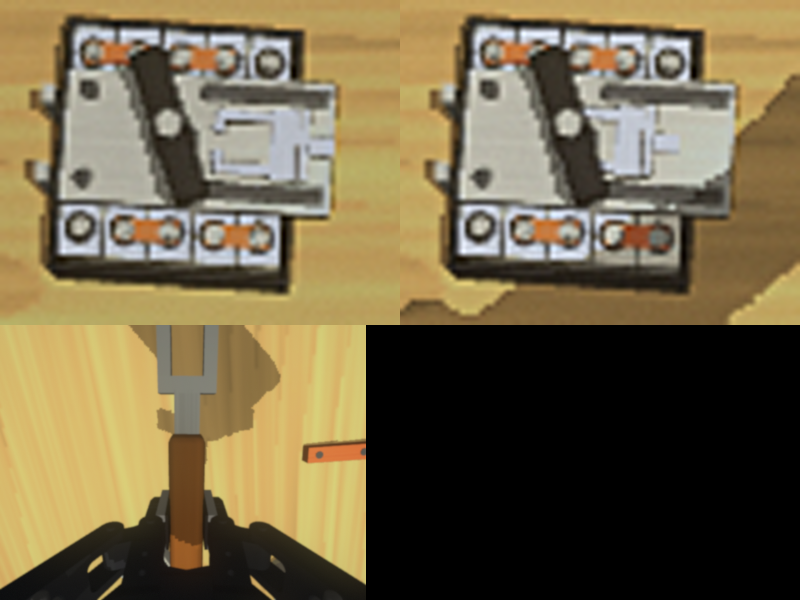

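The left crop is before the push, the right crop after. The clip's flange back moved from x≈307 to 253 px (250 predicted for the end stop), the prongs are round the spindle and the bar is unmoved. Now carrying the fork back.

move_arm([
  [0, 0, 1],
  [0, 0, 1],
  [0, 0, 1],
  [0, 0.3, 1],
  [0, 0.8, 0.4],
  [0, 1, 0],
  [0, 1, 0],
  [0, 1, 0],
], twist=[0, 0, 0, -0.5, -0.9, -0.9, -0.9, -0.9], gripper=[1, 1, 1, 1, 1, 1, 1, 1])

```text
time_s: 16.58
position: [0.4926, -0.1299, 0.2509]
ee_rot: [-2.67, -1.633, -0.037]
contact_force: [0.9, 0.7, -2.1]
width: 0.0201
```

move_arm([
  [0, 1, 0],
  [0, 1, 0],
  [0, 1, 0],
  [0, 1, 0],
  [0, 1, 0],
  [0, 1, 0],
  [0, 1, 0],
  [0, 1, 0],
], twist=[-0.9, -0.9, -0.9, -0.9, -0.9, -0.9, -0.9, -0.9], gripper=[1, 1, 1, 1, 1, 1, 1, 1])

```text
time_s: 17.25
position: [0.4837, 0.1347, 0.2437]
ee_rot: [-3.046, -0.708, -0.032]
contact_force: [0.6, -0.1, -2.3]
width: 0.0202
```

```bash
python3 -c "
from h import *
st()"
```

```text
[0.4837 0.1347 0.2437] packxy -0.0462 0.096 yaw (np.float64(-63.81143044537084), array([ 0.01686543,  0.01820362, -0.99969205])) F [ 0.6 -0.1 -2.3] M [-0.07  0.02  0.02] w 0.0202 17.25
```

move_arm([
  [0.15, 1, 0],
  [0.15, 1, 0],
  [0.15, 1, 0],
  [0.15, 1, -0.3],
  [0.1, 0.5, -1],
  [0, 0, -1],
  [0, 0, -1],
  [0, 0, -1],
], twist=[-1, -1, -1, -0.6, 0, 0, 0, 0], gripper=[1, 1, 1, 1, 1, 1, 1, 1])

```text
time_s: 17.92
position: [0.4937, 0.3009, 0.1061]
ee_rot: [-3.111, -0.243, -0.031]
contact_force: [0.1, 0.4, -1.7]
width: 0.0204
```

```bash
python3 -c "
from h import *
st()"
```

```text
[0.4937 0.3009 0.1061] packxy -0.0498 0.2625 yaw (np.float64(-81.03996478594671), array([ 0.01794256,  0.02270941, -0.99958109])) F [ 0.1  0.4 -1.7] M [ 0.02  0.07 -0.01] w 0.0204 17.9167
```

move_arm([
  [0.3, -0.9, -0.3],
  [0, -0.1, -0.8],
  [0, 0, -1],
  [0, 0, -0.6],
  [0, 0, 0],
], twist=[-0.4, 0, 0, 0, 0], gripper=[1, 1, 1, 1, 1])

```text
time_s: 18.33
position: [0.4897, 0.2742, 0.0097]
ee_rot: [-3.121, -0.209, -0.005]
contact_force: [-0.6, -0.4, -1.9]
width: 0.0203
```

```bash
python3 -c "
from h import *
st()"
```

```text
[0.4897 0.2742 0.0097] packxy -0.0516 0.2356 yaw (np.float64(-82.35272352874283), array([ 0.00253583,  0.01421552, -0.99989574])) F [-0.6 -0.4 -1.9] M [-0.07  0.05 -0.  ] w 0.0203 18.3333
```

move_arm([
  [0.1, 0, -0.5],
  [0.1, 0, -0.3],
  [0, 0, 0],
], twist=[0, 0, 0], gripper=[1, 1, 1])

```text
time_s: 18.58
position: [0.4925, 0.276, -0.0163]
ee_rot: [-3.121, -0.215, 0.001]
contact_force: [0.6, 0.3, -1.8]
width: 0.0204
```

```bash
python3 -c "
from h import *
st()"
```

```text
[ 0.4925  0.276  -0.0163] packxy -0.0489 0.2376 yaw (np.float64(-82.12657035842075), array([-0.00166364,  0.01301109, -0.99991397])) F [ 0.6  0.3 -1.8] M [-0.02  0.06  0.  ] w 0.0204 18.5833
```

move_arm([
  [0, 0, -0.2],
  [0, 0, 0],
], twist=[0, 0], gripper=[1, 1])

```text
time_s: 18.75
position: [0.493, 0.277, -0.0213]
ee_rot: [-3.12, -0.216, -0.001]
contact_force: [0.0, -1.1, -0.5]
width: 0.0205
```

```bash
python3 -c "
from h import *
st()"
```

```text
[ 0.493   0.277  -0.0213] packxy -0.0485 0.2386 yaw (np.float64(-82.07265943389066), array([-3.05165980e-04,  1.39316736e-02, -9.99902903e-01])) F [ 0.  -1.1 -0.5] M [-0.31 -0.13 -0.12] w 0.0205 18.75
```

Tips touch the mat. A touch lower, then release, rise straight up and clear.

move_arm([
  [0, 0, -0.1],
  [0, 0, 0],
  [0, 0, 0],
  [0, 0, 0],
  [0, 0, 0],
  [0, 0, 0],
  [0, 0, 0],
], twist=[0, 0, 0, 0, 0, 0, 0], gripper=[1, -1, -1, -1, -1, -1, -1])

```text
time_s: 19.33
position: [0.495, 0.2791, -0.021]
ee_rot: [-3.116, -0.217, -0.008]
contact_force: [-0.2, -0.8, -0.3]
width: 0.0853
```

move_arm([
  [0, 0, 0.6],
  [0, 0, 1],
  [0, 0, 1],
  [0, 0, 1],
  [0, 0, 1],
  [0, 0, 1],
  [0, 0, 1],
  [0, 0, 1],
], twist=[0, 0, 0, 0, 0, 0, 0, 0], gripper=[-1, -1, -1, -1, -1, -1, -1, -1])

```text
time_s: 20.0
position: [0.4889, 0.2745, 0.2101]
ee_rot: [-3.125, -0.214, 0.01]
contact_force: [0.5, -0.2, -0.8]
width: 0.0854
```

Run:
```python
from h import *
st()
im,k=snap("wrist","w10");im=im[:,:,::-1]
b,g,r=[im[:,:,i].astype(int) for i in range(3)]
# dark mat outline and handle (orange/brown pixels inside it)
m=((im.max(2)<70)).astype(np.uint8);m[255:]=0
n,l,s,c=cv2.connectedComponentsWithStats(m);i=1+np.argmax(s[1:,4]);hull=cv2.convexHull(np.argwhere(l==i)[:,::-1].astype(np.int32))
M=np.zeros_like(m);cv2.fillConvexPoly(M,hull,1);print('mat',s[i])
h=((r-b>40)&(r<225)&(M>0)).astype(np.uint8);n,l,s,c=cv2.connectedComponentsWithStats(h)
for i in range(1,n):
    if s[i,4]>300:
        rr=cv2.minAreaRect(np.argwhere(l==i)[:,::-1].astype(np.float32));q=[ray(k,p,.031) for p in cv2.boxPoints(rr)];print(s[i],np.round(q,3).tolist(),np.mean(q,0).round(3))
# steel (grey, bright) blobs on the mat
g2=((abs(r-b)<35)&(g>90)&(M>0)).astype(np.uint8);n,l,s,c=cv2.connectedComponentsWithStats(g2)
for i in range(1,n):
    if s[i,4]>150: print('steel',s[i],ray(k,(s[i,0],s[i,1]),.015).round(3),ray(k,(s[i,0]+s[i,2],s[i,1]+s[i,3]),.015).round(3))
# wrench position, before/after, in the top view
t,kt=snap("top","t10");a=cv2.imread("pics/top0.png");d=np.abs(t[:,:,::-1].astype(int)-a).max(2)
print('top diff px over wrench box',(d[230:295,148:172]>40).sum())
```

```text
[0.4889 0.2745 0.2101] packxy -0.0524 0.2358 yaw (np.float64(-82.17317087923466), array([-0.00701491,  0.00867106, -0.9999378 ])) F [ 0.5 -0.2 -0.8] M [ 0.04 -0.08 -0.03] w 0.0854 20.0
mat [  162    22   158   229 22323]
[ 274  124   22   93 1953] [[0.541, 0.295, 0.031], [0.544, 0.274, 0.031], [0.445, 0.259, 0.031], [0.442, 0.283, 0.031]] [0.493 0.278 0.031]
steel [ 179   52   37  167 2981] [0.597 0.4   0.015] [0.423 0.349 0.015]
steel [ 266   56   39   68 1554] [0.605 0.312 0.015] [0.544 0.263 0.015]
top diff px over wrench box 545
```

Run:
```python
from h import *
d=np.load("pics/w5.npz");k=(d["K"],d["E"]);print('wrench before',ray(k,(162,72),.015).round(3),ray(k,(188,222),.015).round(3))
manip.finish_job();print(manip.get_obs()["time_s"])
```

```text
wrench before [0.598 0.398 0.015] [0.423 0.359 0.015]
the job is handed in; nothing more can be done
the job is handed in; nothing more can be done
```

The job is done and handed in at about 20 s of the 64 s allowed.

- **Spindle:** Turning anticlockwise hit a hard stop after 0.16 rad, at 1.4 N·m. Clockwise gave with low drag, and I turned it until it was against its end stop at 3.6 N·m. The top view after the clip push shows the bar still about 70° round.
- **Clip:** I pushed it with the two tines. The force was 16 N at about 0.029 m of travel, then 58 N on the wrist at about 0.036 m, where the end stop should be. The top view agrees: the flange is within 3 px of its predicted home position in a 5x enlargement, with the prongs round the spindle.
- **Fork tool:** It is back on the mat near its starting place, released and lying flat. Its handle measures about 99 × 22 mm at the expected height. The gripper is open, about 0.2 m above it.

**Checks that failed or disagreed:**
- **Finger length:** The fingertips sit about 36 mm farther back than the stated TCP. My first grasp closed on top of the T-handle and lifted the arm about 7 mm. I measured the offset in the images and allowed for it from then on.
- **Wrench:** A rough top-view pixel comparison over the wrench showed changes. I put that down to the arm or its shadow but did not look at that picture. In the wrist camera, three of its four box limits agree within 2 mm. The fourth differs by 10 mm, but I read the earlier limits by eye from a picture.
- **Other objects:** I did not re-measure the other bystanders. The arm never worked next to them.

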